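# Put the measuring scoop away in the flap-front cupboard

### The job

Put the measuring scoop away in the little cupboard: lift the cupboard's flap until the stay locks and holds it up by itself, then set the scoop upright on the cupboard floor. Press the stay's button to let the flap come down, and push it fully shut without slamming it. Leave the bowl, bottle, grater and the jar in the cupboard standing where they are.

Things in the scene. Friction and masses are not known exactly. Their poses are not given: they have to be found in the camera images.
- cupboard: Pale wooden cupboard fixed to the table, 210 deep (x) x 280 wide (y) x 140 mm high, sloping front with a flap. Origin: centre of its underside; front looks along its -x, to the robot; +y to the left facing it. Lip at the front, x -105 to -95, 40 mm high; fixed top over x 55 to 105; side walls slope between. Dark steel stay housing at its right: x 13 to 57, y -219 to -141, 170 mm high.
- flap (a joint): Flap angle (rad), 0 shut, growing as it rises; shut it slopes 30 deg below level towards the robot. Stay catches at 1.885, end stop 1.99: raise past 1.92, it then rests near 1.88, 12 deg short of upright. Unlocked it sinks by itself, damped, in about 4 s and stops ajar (below 0.4) until pushed shut with about 2 N; then it stays. Lifting takes about 3 N at the grip.
- flap_hinge (a point): Middle of the flap's hinge line, at the cupboard's x = +55, y = 0, z = 140 mm; the line runs along the cupboard's y. The wooden flap is 280 wide, 12 thick, its mid plane through the hinge line, and reaches 180 mm from it.
- flap_grip (a point): Centre of the flap's steel grip: short drum 22 mm across, 26 mm long along y with flat ends, on two thin stems, its axis 210 mm from the hinge line in the flap's plane (free edge at 180). Shut it is 35 mm above the table, 22 mm in front of the cupboard; locked open 345 mm high. Pinch it across its flat ends, from above; it can turn between the fingers.
- stay_button (a joint): Travel of the stay's release button (m): 0 up, 0.016 fully down, sprung (3 N at the top, 5.4 N fully down). With the flap locked, about 10 mm frees it; keep it down until the flap has sunk below 1.5, then let go. The rising flap pushes it down by itself and it springs back as the stay locks.
- button_top (a point): Centre of the top of the button's steel thumb pad, 24 (x) x 30 (y) mm, facing up, right of the cupboard: at the cupboard's x = +35, y = -200 mm, 201 mm above the table when up. Press straight down. The catch's tooth and the flap's pin lie 31 mm or more to its left, the flap's edge 60 mm to its left.
- scoop: White plastic measuring scoop, loose, about 45 g: round cup 48 mm across at the rim, 36 mm high, flat bottom 38 mm across, with a flat handle along its own -x. Origin: centre of the cup's underside.
- scoop_handle (a point): Grasp point on the scoop's handle, 55 mm from the cup's axis, 32 mm above its underside. The handle is 14 mm wide (y), 8 mm thick, and ends 86 mm from the cup's axis.
- bowl: White ceramic soup bowl, 120 mm across, 55 mm high, bystander. Origin: centre of its underside.
- bottle: Green glass bottle, sealed, 66 mm across, 200 mm high, bystander. Origin: centre of its underside.
- grater: Small stainless box grater 50 (x) x 70 (y) x 95 mm with a black bow handle on top to 119 mm, bystander. Origin: centre of its underside.
- jar: Glass jar with steel lid and a paper band, 50 mm across, 62 mm high, standing inside the cupboard, anywhere across its width; bystander. Origin: centre of its underside.
- mouth (a point): Point on the cupboard's inner floor, at the cupboard's x = -30, y = 0, z = 8 mm. The floor is 8 mm thick; inside the walls it is clear from x = -95 to +95 and y = -130 to +130 mm of the cupboard, apart from the jar. The space between the lip and the raised flap is open from above.

How it is judged:
By the outcome, as a careful person would: the job done as asked, in the order asked, and still so for the second after the job is handed in, with the robot touching nothing.
It also fails if it takes over 72 s, if anything falls off the work surface, if the arm or the gripper's body presses on something with over 40 N, if the wrist force passes 120 N, or if a joint passes its speed limit or range.

### The arm

A 6-joint arm with a two-finger parallel gripper is mounted at the origin on the work surface. World frame = base frame: x ahead of the robot, y to its left, z up, the work surface at z = 0. Lengths are in m, angles in rad, forces in N, time in s.
With the tool pointing down it reaches from about 0.35 to 0.85 m from the base axis. Payload 8.1 kg.
Tool frame: the origin (TCP) lies between the finger pads; the fingertips stand 22 mm ahead of it and the grasp point (between the pads) lies 3 mm ahead of it; z points along the fingers, y is the direction in which the jaws open and shut (so a half turn about z gives the same grasp; the last joint's range is limited). The gripper opens to 93 mm and grips with 3 to 60 N. Pads are 15 mm wide; open, the fingers measure 128 mm over their backs; the gripper's body (75 mm by 188 mm) begins 65 mm behind the grasp point.
Start: joints at [-1.277, 0.13, 1.488, -0, 1.523, -0.085], TCP at [0.222, -0.557, 0.241] pointing down, gripper open.
Joint ranges: [-2.96, 2.96], [-0.89, 2.26], [0.02, 2.5], [-1.34, 4.48], [0, 2.73], [-2.66, 2.66]. Speed limits (rad/s): [2.39, 2.39, 2.79, 3.14, 3.14, 3.14].

### API

Orientations are given as a rotation vector (axis times angle).
In Python, from plant import bot, kinematics, cams, job gives the robot as it stands. Calls block until the motion is done:
- bot.move_to(position, orientation): joint-space move of the TCP to a pose.
- bot.move_l(position, rotation=None, speed=0.15): straight line of the TCP; rotation=None keeps the orientation; speed is the mean speed in m/s.
- bot.set_joints(angles): joint-space move.
- bot.grip(opening, force=None): finger opening in m; force is the grip in N (None keeps the last); returns when the fingers have stopped.
- bot.wait(seconds).
- kinematics.solve_ik(position, orientation): joint angles nearest the present ones, or None.
- bot.observe(): the state.
- cams.grab_frame(name): name is "scene" or "top" or "wrist"; returns the picture (420x560x3 uint8, red, green, blue); there is no depth.
- cams.camera_info(name): a dict with "fov_y" (degrees; the focal length in pixels is half the picture's height over the tangent of half this angle, whatever the lens; pixels are square), "cx", "cy" (the principal point, pixels), "xyz" and "orientation" of the camera in the world; the wrist camera has in their place "hand_eye" (4x4, takes a point from camera to tool coordinates, whose origin is the TCP and whose axes are the flange's). Camera axes: x right, y down, z forward; pixel columns grow to the right and rows downward; lengths in m; the calibration is good to about 2 mm. A picture is of the moment at which its call begins: read the wrist's pose just before it. camera_info takes no time and is no camera call.
A pose or a line that the arm cannot do raises bot.MotionError and nothing moves.
- job.close_job(): hands the job in, once; it reports no verdict.
The state is a dict: "t": time; "joint_pos": joint angles; "qvel": joint speeds; "joint_torque": joint torques, N m; "tool_pos": TCP position; "ee_rot": TCP orientation; "contact_force": force on the tool from outside, world axes, zero at the start; "moment": the same for the moment, N m; "grip_width": finger opening in m.
Only numpy, scipy, OpenCV 4.12 (cv2) and the standard library are available. Lean on these libraries where they do the work, as an engineer would, in place of code of your own. Each camera call takes 0.05 s, during which the arm holds its last target.

## Working session

There is one attempt and no reset: what is moved stays moved. The work goes in short steps, each a Python script; the robot and the scene stay as the last script left them, time stands still between calls to the robot, and variables do not carry over. Pictures are saved under pics/ and viewed, and the job is handed in when it is done.

```bash
ls; mkdir -p pics; python3 - <<'E'
from plant import bot,kinematics,cams,job
import cv2
for n in("scene","top","wrist"):
    i=cams.camera_info(n);print(n,i)
    f=cams.grab_frame(n);cv2.imwrite(f"pics/{n}0.png",f[:,:,::-1])
print(bot.observe())
E
```

```text
pics
scene {'fov_y': 51.513303880400386, 'cx': 282.87432480112767, 'cy': 210.37439947567336, 'xyz': array([1.00120817, 0.13799799, 1.05037125]), 'orientation': array([-1.72590598, -2.13726485,  0.60131605])}
top {'fov_y': 44.72540837325532, 'cx': 280.79840881299623, 'cy': 212.16203267256515, 'xyz': array([0.38873989, 0.01085103, 1.36526618]), 'orientation': array([-2.21265083,  2.16533072, -0.08019824])}
wrist {'fov_y': 67.33229447801195, 'cx': 279.5932432931282, 'cy': 207.69286184685578, 'hand_eye': array([[-2.67502761e-04, -9.64096342e-01, -2.65552578e-01,
         7.45330613e-02],
       [ 9.99999778e-01, -9.56207180e-05, -6.60189854e-04,
         9.46971080e-04],
       [ 6.11094295e-04, -2.65552695e-01,  9.64096153e-01,
        -1.43360568e-01],
       [ 0.00000000e+00,  0.00000000e+00,  0.00000000e+00,
         1.00000000e+00]])}
{'t': 0.15, 'joint_pos': array([-1.27739414e+00,  1.31028290e-01,  1.48904455e+00, -5.27227830e-06,
        1.52298239e+00, -8.53940935e-02]), 'qvel': array([ 0.00082223, -0.00212435, -0.00341422, -0.00073029, -0.0005669 ,
        0.00189009]), 'joint_torque': array([ 1.66836517e-04, -5.60477400e+01, -4.92334163e+01,  7.67526124e-02,
        3.06458061e-02, -5.22464870e-05]), 'tool_pos': array([ 0.22178422, -0.55706186,  0.23979567]), 'ee_rot': array([-3.08398562e+00, -5.91187464e-01,  2.46621827e-04]), 'contact_force': array([ 1.07202027,  0.49634934, -0.69259661]), 'moment': array([ 0.01002695, -0.00282874,  0.07815704]), 'grip_width': 0.09286660455006461}
```

View pics/scene0.png

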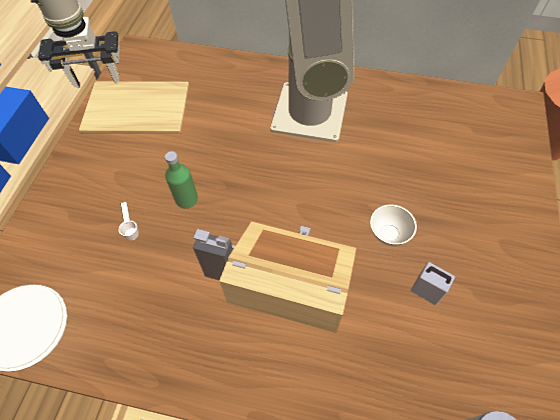

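View pics/top0.png

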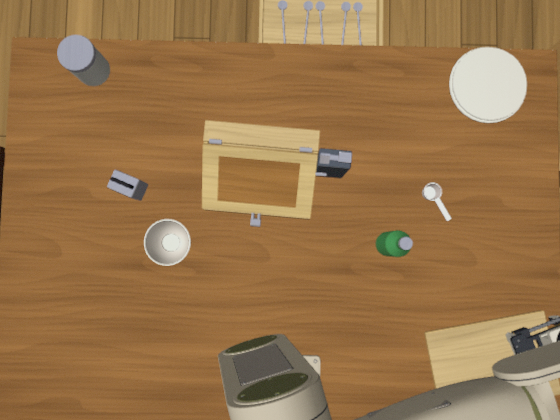

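View pics/wrist0.png

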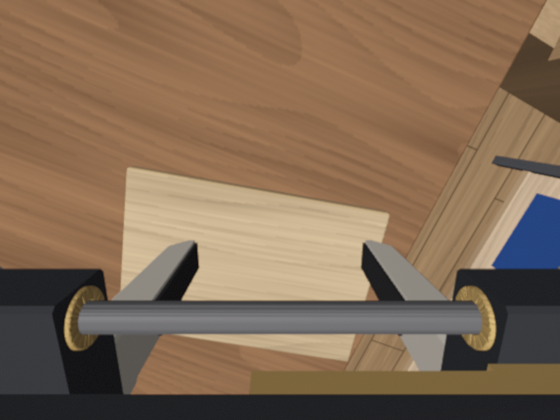

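The scene shows the flap shut, with its grip in front of the cupboard (top view near 255,219). The stay is at 335,160, the scoop at 433,192 with its handle to 448,217, and the bottle at 397,243. The bowl and grater are to the left. I'll zoom in next.

```bash
python3 - <<'E'
import cv2
t=cv2.imread("pics/top0.png");s=cv2.imread("pics/scene0.png")
cv2.imwrite("pics/z1.png",cv2.resize(t[110:235,190:365],None,fx=4.5,fy=4.5,interpolation=cv2.INTER_CUBIC))
cv2.imwrite("pics/z2.png",cv2.resize(t[170:230,415:465],None,fx=10,fy=10,interpolation=cv2.INTER_CUBIC))
cv2.imwrite("pics/z3.png",cv2.resize(s[215:335,185:365],None,fx=4.4,fy=4.4,interpolation=cv2.INTER_CUBIC))
E
```

```text
(no output)
```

View pics/z1.png

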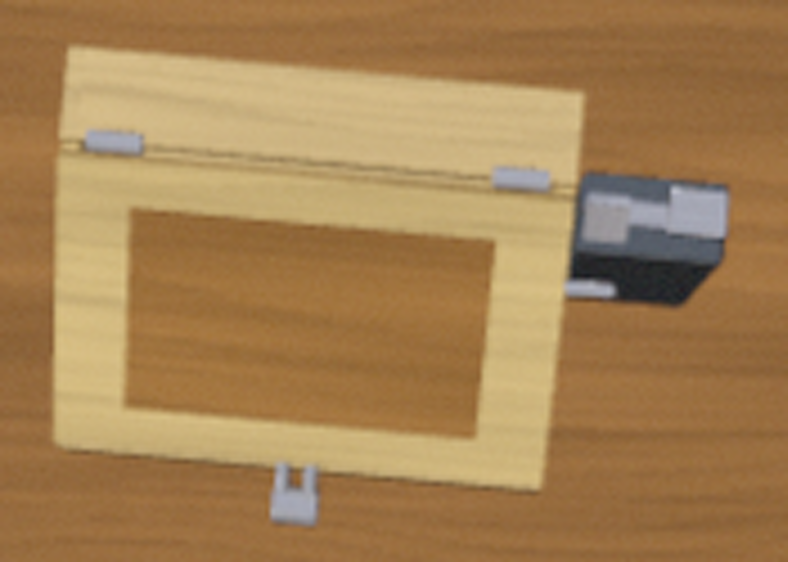

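View pics/z2.png

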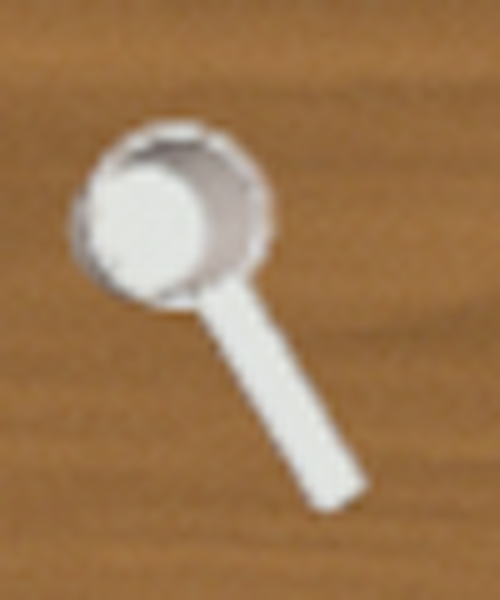

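View pics/z3.png

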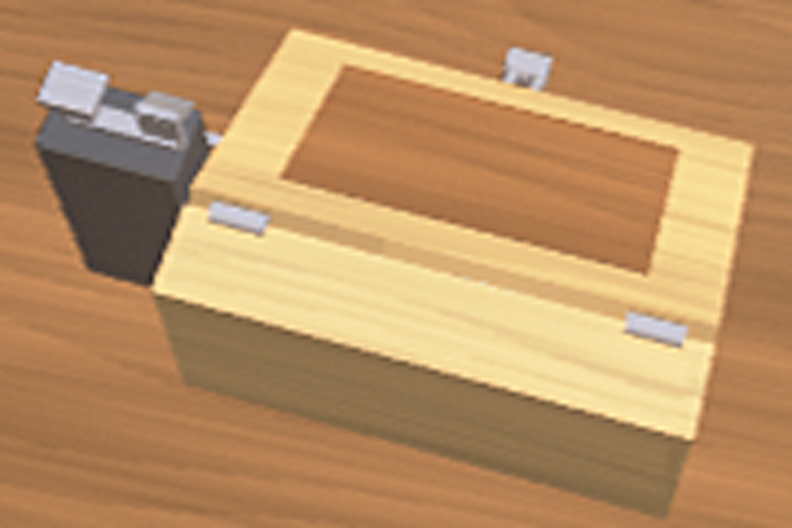

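```bash
cat > h.py <<'E'
import numpy as np,cv2
from plant import bot,kinematics,cams,job
from scipy.spatial.transform import Rotation as R
def cam(n,st=None):
    i=cams.camera_info(n);f=210/np.tan(np.radians(i["fov_y"]/2))
    if n=="wrist":
        st=st or bot.observe();T=np.eye(4);T[:3,:3]=R.from_rotvec(st["ee_rot"]).as_matrix();T[:3,3]=st["tool_pos"]
        T=T@i["hand_eye"];return f,i["cx"],i["cy"],T[:3,:3],T[:3,3]
    return f,i["cx"],i["cy"],R.from_rotvec(i["orientation"]).as_matrix(),np.array(i["xyz"])
def ray(c,u,v,z):
    f,cx,cy,M,p=c;d=M@np.array([(u-cx)/f,(v-cy)/f,1]);return p+d*(z-p[2])/d[2]
def proj(c,P):
    f,cx,cy,M,p=c;q=M.T@(np.array(P)-p);return q[0]/q[2]*f+cx,q[1]/q[2]*f+cy
def unz(p,s,off): return (p[0]+.5)/s-.5+off[0],(p[1]+.5)/s-.5+off[1]
def fit(L,W):
    L=np.array(L);W=np.array(W);a,b=L.mean(0),W.mean(0)
    H=(L-a).T@(W-b);th=np.arctan2(H[0,1]-H[1,0],H[0,0]+H[1,1]);c,s=np.cos(th),np.sin(th)
    M=np.array([[c,-s],[s,c]]);t=b-M@a;return th,t,W-(L@M.T+t)
E
python3 - <<'E'
from h import *
np.set_printoptions(precision=4,suppress=True)
loc=dict(bl=(.105,.14,.14),br=(.105,-.14,.14),fl=(-.1039,.14,.0552),fr=(-.1039,-.14,.0552),bt=(.035,-.2,.201),g=(.055-.210*np.cos(np.pi/6),0,.037))
T=dict(bl=(70,46),br=(584,93),fl=(54,446),fr=(541,490),bt=(698,211),g=(295,505))
S=dict(br=(154,290),bl=(692,437),fr=(292,30),fl=(752,145),bt=(74,88))
for n,D,s,off in(("top",T,4.5,(190,110)),("scene",S,4.4,(185,215))):
    c=cam(n);W=[ray(c,*unz(D[k],s,off),loc[k][2])[:2] for k in D]
    th,t,r=fit([loc[k][:2] for k in D],W);print(n,th,t);[print(k,w,e) for k,w,e in zip(D,W,r)]
c=cam("top")
a=ray(c,*unz((176,213),10,(415,170)),.036);b=ray(c,*unz((340,497),10,(415,170)),.036);print(a,b,np.linalg.norm(a-b),np.arctan2(*(a-b)[1::-1]))
s=cv2.imread("pics/scene0.png");cv2.imwrite("pics/z4.png",cv2.resize(s[195:245,110:150],None,fx=12,fy=12,interpolation=cv2.INTER_CUBIC))
E
```

```text
top -0.0681166803997394 [0.5784 0.0626]
bl [0.6937 0.1945] [ 0.001  -0.0007]
br [ 0.6743 -0.084 ] [0.0006 0.0002]
fl [0.4827 0.209 ] [-0.0015 -0.0004]
fr [ 0.4636 -0.0698] [-0.0016  0.0002]
bt [ 0.6001 -0.1387] [0.0004 0.0006]
g [0.4529 0.0713] [0.001  0.0001]
scene -0.06587087303237937 [0.5815 0.0594]
br [ 0.6762 -0.0861] [-0.0009  0.0012]
bl [0.6944 0.191 ] [-0.0012 -0.0012]
fr [ 0.4698 -0.0735] [ 0.0012 -0.    ]
fl [0.4884 0.2047] [ 0.0014 -0.0012]
bt [ 0.6028 -0.1412] [-0.0005  0.0013]
[ 0.5443 -0.3905  0.036 ] [ 0.4706 -0.4335  0.036 ] 0.08529043874226787 0.5284361591588299
```

View pics/z4.png

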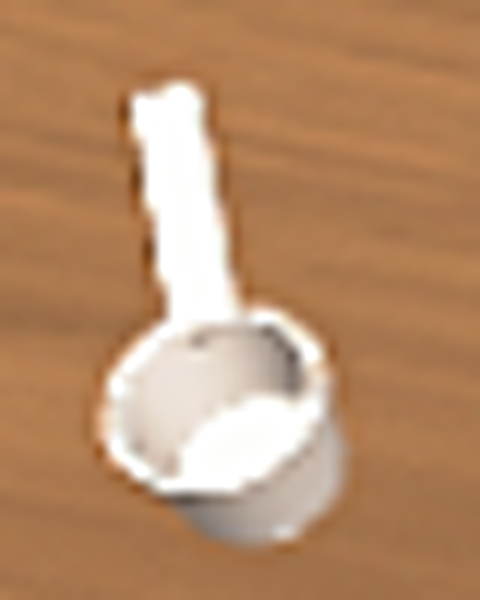

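The scene crop confirms the scoop stands upright, with its handle towards the robot. The two views agree on the cupboard to about 3 mm, so I'll average them. Next I'll check IK for the whole plan before moving.

```bash
cat >> h.py <<'E'
TH=-0.067;C0=np.array([.580,.061,0]);RC=R.from_euler('z',TH).as_matrix()
def W(p): return C0+RC@np.array(p,float)
# tool orientation: yaw (world) of tool x, tilt: rotates about tool y (body leans back, away from tool +x, for tilt>0)
def ori(yaw,tilt=0.): 
    M=R.from_euler('z',yaw).as_matrix()@np.diag([1.,-1,-1])@R.from_euler('y',tilt).as_matrix()
    return R.from_matrix(M).as_rotvec()
def tcp(g,o,ahead=.003): return np.array(g)-ahead*R.from_rotvec(o).as_matrix()[:,2]
def grip_pos(a):
    d=np.pi/6*7-a
    return W([.055+.21*np.cos(d),0,.14+.21*np.sin(d)])
E
python3 - <<'E'
from h import *
np.set_printoptions(precision=3,suppress=True)
for yaw in(TH,TH+np.pi):
    for a in(0,.5,1,1.5,1.95):
        o=ori(yaw);print(a,tcp(grip_pos(a),o),kinematics.solve_ik(tcp(grip_pos(a),o),o))
for tl in(.35,-.35):
    o=ori(.528,tl);print(R.from_rotvec(o).as_matrix()[:,2],kinematics.solve_ik([.497,-.418,.035],o))
    o=ori(TH,tl);
    for p in((-.059,.07,.05),(-.059,-.07,.05),(-.12,-.07,.25)):print(kinematics.solve_ik(W(p),o))
for tl in(.26,-.26):
    o=ori(TH+np.pi/2,tl);print(R.from_rotvec(o).as_matrix()[:,2],kinematics.solve_ik(tcp(W([.035,-.2,.19]),o,.022),o))
# bystander: bottle etc
E
```

```text
0 [0.453 0.069 0.038] [ 0.04  -0.047  2.062 -0.     1.127  1.678]
0.5 [0.425 0.071 0.138] [ 0.047 -0.27   2.06  -0.     1.352  1.685]
1 [0.449 0.07  0.239] [ 0.041 -0.275  1.876 -0.     1.54   1.679]
1.5 [0.518 0.065 0.317] [ 0.027 -0.102  1.585 -0.     1.659  1.665]
1.95 [0.605 0.059 0.351] [ 0.013  0.133  1.286 -0.     1.722  1.651]
0 [0.453 0.069 0.038] [ 0.04  -0.047  2.062 -0.     1.127 -1.464]
0.5 [0.425 0.071 0.138] [ 0.047 -0.27   2.06  -0.     1.352 -1.457]
1 [0.449 0.07  0.239] [ 0.041 -0.275  1.876 -0.     1.54  -1.462]
1.5 [0.518 0.065 0.317] [ 0.027 -0.102  1.585 -0.     1.659 -1.477]
1.95 [0.605 0.059 0.351] [ 0.013  0.133  1.286 -0.     1.722 -1.49 ]
[ 0.296  0.173 -0.939] [-0.969  0.394  1.614  0.386  1.137 -0.09 ]
[ 0.22  -0.117  2.147 -0.139  0.779  1.94 ]
[-0.122 -0.222  2.239  0.027  0.776  1.5  ]
[-0.132 -0.659  2.166  0.023  1.286  1.503]
[-0.296 -0.173 -0.939] [-0.608  0.586  1.354 -0.323  1.366  0.527]
[0.115 0.47  1.483 0.062 1.534 1.74 ]
[-0.101  0.418  1.551 -0.012  1.522  1.54 ]
[-0.104  0.075  1.57  -0.013  1.847  1.532]
[ 0.017  0.257 -0.966] [-0.46   0.26   1.417  0.24   1.566 -0.406]
[-0.017 -0.257 -0.966] [-0.156  0.178  1.512 -0.261  1.433 -0.056]
```

```bash
python3 - <<'E'
from h import *
o=ori(TH+np.pi);g=tcp(grip_pos(0),o)
s=bot.observe();bot.move_l(s["tool_pos"]+[0,0,.12],speed=.3)
bot.move_to(g+[0,0,.15],o)
bot.grip(.06,15)
st=bot.observe();f=cams.grab_frame("wrist");cv2.imwrite("pics/w1.png",f[:,:,::-1])
c=cam("wrist",st);print(st["t"],st["tool_pos"]-g,[proj(c,grip_pos(0)+RC@[0,y,0]) for y in(-.013,0,.013)])
E
```

```text
3.8833 [-2.09886789e-05  2.25422078e-05  1.49990773e-01] [(np.float64(266.4570939116506), np.float64(198.5743765093472)), (np.float64(279.89680345884165), np.float64(198.5690387233916)), (np.float64(293.3358612627253), np.float64(198.5637011962858))]
```

View pics/w1.png

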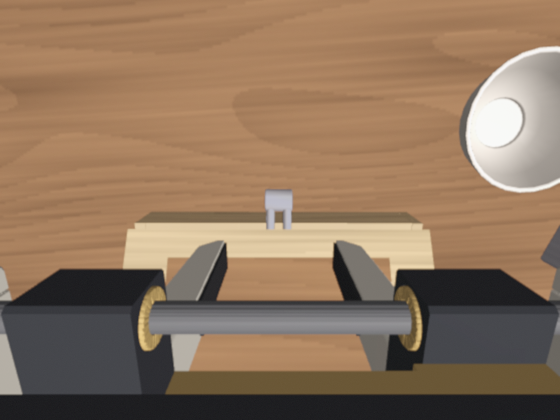

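The wrist view shows the grip drum at (279,200), against a prediction of (280,198.6). The estimate holds, so I'll descend, grip and raise the flap.

```bash
python3 - <<'E'
from h import *
np.set_printoptions(precision=3,suppress=True)
o=ori(TH+np.pi);g=tcp(grip_pos(0),o)
bot.move_l(g,speed=.12);bot.grip(.02,20)
s=bot.observe();print(s["t"],s["grip_width"],s["contact_force"],s["tool_pos"]-g)
for a in np.linspace(0,1.95,11)[1:]:
    bot.move_l(tcp(grip_pos(a),o),speed=.16)
    s=bot.observe();print(round(a,2),round(s["t"],2),s["contact_force"],round(s["grip_width"],4))
bot.wait(.3);bot.move_l(tcp(grip_pos(1.885),o),speed=.05);bot.wait(.3)
s=bot.observe();print(s["t"],s["contact_force"],s["tool_pos"])
cv2.imwrite("pics/s2.png",cams.grab_frame("scene")[:,:,::-1])
E
```

```text
5.975 0.025926396734057888 [-0.785 -7.833  1.018] [-0.    -0.001  0.   ]
0.2 6.38 [-1.945 -6.368  0.247] 0.0258
0.39 6.79 [-2.683 -5.921 -0.276] 0.0261
0.58 7.2 [-3.722 -6.346 -0.309] 0.0257
0.78 7.61 [-3.05  -4.955  1.609] 0.0255
0.98 8.02 [-4.604 -5.457  1.759] 0.0259
1.17 8.43 [-2.292 -5.371  1.082] 0.0263
1.36 8.83 [-1.908 -5.552  1.857] 0.0257
1.56 9.24 [-2.148 -6.137 -1.15 ] 0.0256
1.76 9.65 [-1.089 -5.604 -1.096] 0.026
1.95 10.06 [-2.35  -7.04   1.459] 0.0254
11.0833 [11.336 -7.751 -2.934] [0.593 0.059 0.348]
```

View pics/s2.png

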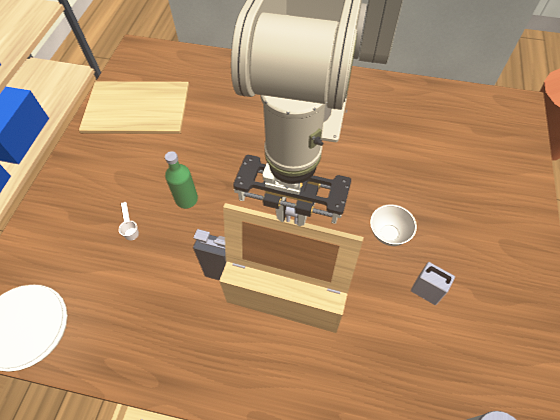

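The flap is up, and the +11 N resistance on backing off shows the stay has locked. I'll release the grip and look.

```bash
python3 - <<'E'
from h import *
bot.grip(.06,20)
s=bot.observe();bot.move_l(s["tool_pos"]+[0,0,.06],speed=.2)
o=ori(TH,.35);bot.move_l(s["tool_pos"]+[-.2,-.12,.06],speed=.4)
t=cams.grab_frame("top");cv2.imwrite("pics/t3.png",cv2.resize(t[80:260,170:400],None,fx=3.3,fy=3.3,interpolation=cv2.INTER_CUBIC)[:,:,::-1])
st=bot.observe();cv2.imwrite("pics/w3.png",cams.grab_frame("wrist")[:,:,::-1])
print(st["t"],st["tool_pos"],st["ee_rot"])
E
```

```text
13.1417 [ 0.39165738 -0.05940923  0.40741355] [-1.05279420e-01 -3.13865499e+00 -1.03021165e-03]
```

View pics/t3.png

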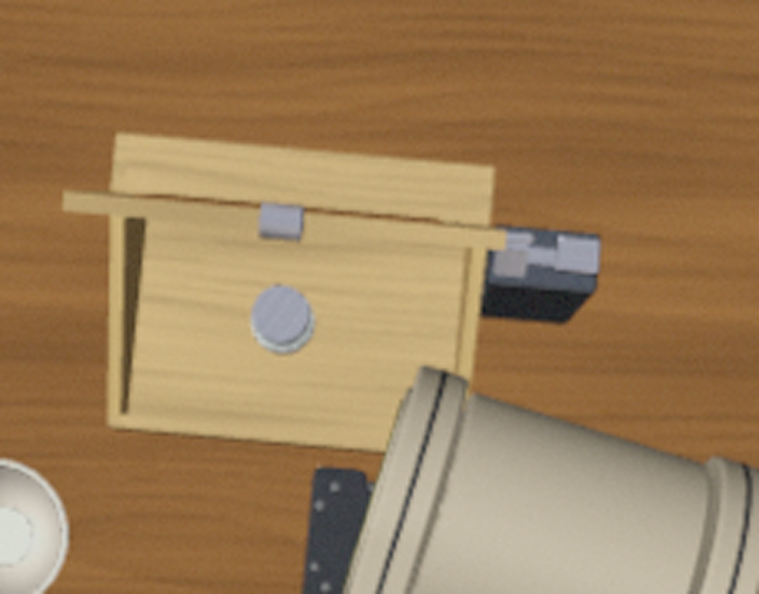

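View pics/w3.png

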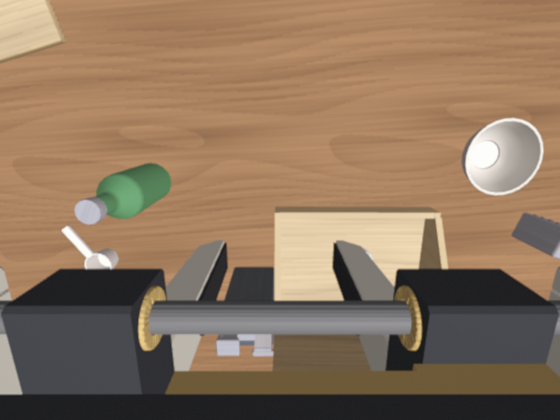

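The top view shows the flap held up by itself and the jar lid at zoomed pixel (281,314), roughly mid-cupboard.

```bash
python3 - <<'E'
from h import *
np.set_printoptions(precision=4,suppress=True)
c=cam("top");p=ray(c,*unz((281,314),3.3,(170,80)),.07);print("jar",RC.T@(p-C0))
for q,z in (((118,427),.04),((388,450),.04),((494,168),.14),((116,134),.14),((577,252),.201)):print(RC.T@(ray(c,*unz(q,3.3,(170,80)),z)-C0))
c=cam("scene")
a=ray(c,*unz((216,402),12,(110,195)),.036);b=ray(c,*unz((168,88),12,(110,195)),.036);print(a,b,np.linalg.norm(a-b),np.arctan2(*(a-b)[1::-1]))
E
```

```text
jar [-0.0093  0.0122  0.07  ]
[-0.106   0.1336  0.04  ]
[-0.1052 -0.08    0.04  ]
[ 0.1031 -0.1384  0.14  ]
[0.1034 0.1415 0.14  ]
[ 0.0345 -0.1973  0.201 ]
[ 0.5476 -0.3945  0.036 ] [ 0.4727 -0.4377  0.036 ] 0.0865311249932489 0.52333977504601
```

```bash
python3 - <<'E'
from h import *
np.set_printoptions(precision=4,suppress=True)
print("bottle",ray(cam("top"),405,243.5,.2), ray(cam("scene"),171,157,.2))
o=ori(.526,.35)
for tl in(0,.35):
  for yaw in(.526,):
    M=R.from_rotvec(ori(yaw,tl)).as_matrix();g=np.array([.4984,-.4201,.033])
    for sx in(-.0375,.0375):
        for sy in(-.094,.094):
            print(tl,g+M@[sx,sy,-.065],g+M@[sx,sy,-.2])
E
```

```text
bottle [ 0.4029 -0.279   0.2   ] [ 0.4111 -0.2817  0.2   ]
0 [ 0.4188 -0.3576  0.098 ] [ 0.4188 -0.3576  0.233 ]
0 [ 0.5132 -0.5202  0.098 ] [ 0.5132 -0.5202  0.233 ]
0 [ 0.4836 -0.32    0.098 ] [ 0.4836 -0.32    0.233 ]
0 [ 0.578  -0.4826  0.098 ] [ 0.578  -0.4826  0.233 ]
0.35 [ 0.4015 -0.3677  0.0812] [ 0.3614 -0.3909  0.208 ]
0.35 [ 0.4959 -0.5303  0.0812] [ 0.4558 -0.5535  0.208 ]
0.35 [ 0.4624 -0.3323  0.1069] [ 0.4224 -0.3556  0.2337]
0.35 [ 0.5568 -0.4949  0.1069] [ 0.5168 -0.5181  0.2337]
```

```bash
python3 - <<'E'
from h import *
np.set_printoptions(precision=4,suppress=True)
o=ori(.526,.35);h=np.array([.4984,-.4201,.032]);g=tcp(h,o)
s=bot.observe();bot.move_to(g+[-.04,-.03,.27],o);bot.grip(.045,20);bot.move_l(g+[0,0,.10],speed=.3)
st=bot.observe();cv2.imwrite("pics/w4.png",cams.grab_frame("wrist")[:,:,::-1])
c=cam("wrist",st);d=np.array([np.cos(.526),np.sin(.526),0]);top=h+[0,0,.004]
print(st["t"],proj(c,top),proj(c,top-.031*d),proj(c,top+.055*d))
E
```

```text
16.0083 (np.float64(277.1279341669035), np.float64(257.2318368023421)) (np.float64(277.1171237072816), np.float64(295.87247090088294)) (np.float64(277.14660165523827), np.float64(190.50723752444273))
```

View pics/w4.png

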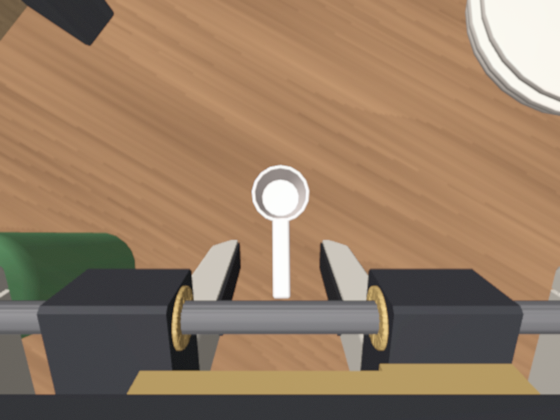

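The wrist view shows the cup rim at (280,194) and the handle end at (282,296). The tool is about 3.4 mm off sideways, so I'll correct that and grasp.

```bash
python3 - <<'E'
from h import *
np.set_printoptions(precision=4,suppress=True)
o=ori(.526,.35);h=np.array([.4984+.0014,-.4201-.003,.032]);g=tcp(h,o)
bot.move_l(g,speed=.15);bot.grip(.008,12)
s=bot.observe();print(s["t"],s["grip_width"],s["tool_pos"]-g)
bot.move_l(g+[0,0,.10],speed=.2)
st=bot.observe();cv2.imwrite("pics/w5.png",cams.grab_frame("wrist")[:,:,::-1]);print(st["t"],st["grip_width"])
E
```

```text
17.475 0.013763915329785976 [ 0.     -0.0001  0.0002]
18.125 0.013917659383649549
```

View pics/w5.png

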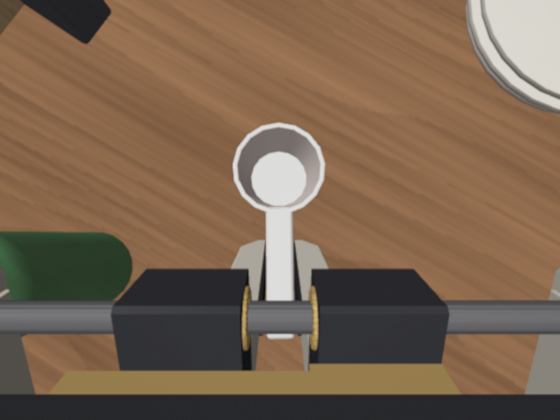

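```bash
python3 - <<'E'
from h import *
np.set_printoptions(precision=4,suppress=True)
st=bot.observe();c=cam("wrist",st);M=R.from_rotvec(st["ee_rot"]).as_matrix()
h=st["tool_pos"]+.003*M[:,2];d=np.array([np.cos(.526),np.sin(.526),0])
for k,dz in((.055,.004),(.055,-.031),(-.031,.004)):
  for al in (0,.1):
    dd=d*np.cos(al)-np.array([0,0,np.sin(al)]); n=np.array([0,0,1])*np.cos(al)+d*np.sin(al)
    print(k,dz,al,proj(c,h+k*dd+dz*n))
# IK line
o=ori(TH,.35)
for y in(-.068,):
  for p in((-.059,y,.042),(-.11,y,.2)):print(tcp(W(p),o),kinematics.solve_ik(tcp(W(p),o),o))
E
```

```text
0.055 0.004 0 (np.float64(277.66614399521904), np.float64(163.64559789568182))
0.055 0.004 0.1 (np.float64(277.76784365747153), np.float64(165.70770318344128))
0.055 -0.031 0 (np.float64(278.2147025108693), np.float64(176.0328138109449))
0.055 -0.031 0.1 (np.float64(278.2804316945721), np.float64(182.77203677719194))
-0.031 0.004 0 (np.float64(277.59865162138857), np.float64(337.0322407006014))
-0.031 0.004 0.1 (np.float64(277.5352493993926), np.float64(337.94708813912354))
[ 0.5156 -0.0028  0.0448] [-0.1168 -0.2141  2.2431  0.0247  0.7631  1.5062]
[0.4647 0.0006 0.2028] [-0.1243 -0.6088  2.2205  0.0212  1.1805  1.5089]
```

The held scoop is level: the rim and bottom offsets match the zero-tilt prediction. I'll carry it over the bottle and into the right half of the cupboard.

```bash
python3 - <<'E'
from h import *
np.set_printoptions(precision=4,suppress=True)
s=bot.observe();o=ori(TH,.35);y=-.068
bot.move_l(s["tool_pos"]+[-.06,.04,.19],speed=.3)
bot.move_to(tcp(W([-.12,y,.30]),o),o)
bot.move_l(tcp(W([-.075,y,.14]),o),speed=.2)
bot.move_l(tcp(W([-.052,y,.075]),o),speed=.12)
st=bot.observe();cv2.imwrite("pics/w6.png",cams.grab_frame("wrist")[:,:,::-1]);cv2.imwrite("pics/s6.png",cams.grab_frame("scene")[:,:,::-1])
print(st["t"],st["grip_width"],st["contact_force"])
E
```

```text
22.1417 0.01421654115106539 [-0.7103 -0.1031 -0.8188]
```

View pics/w6.png

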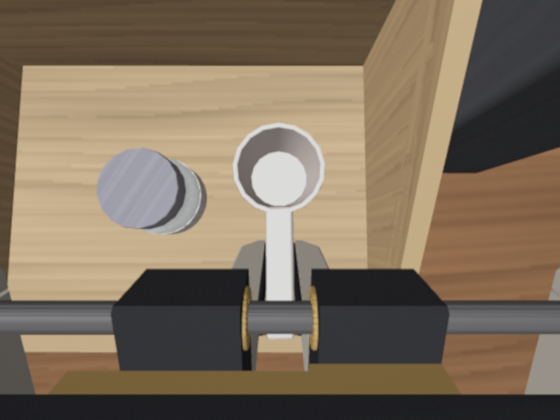

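View pics/s6.png

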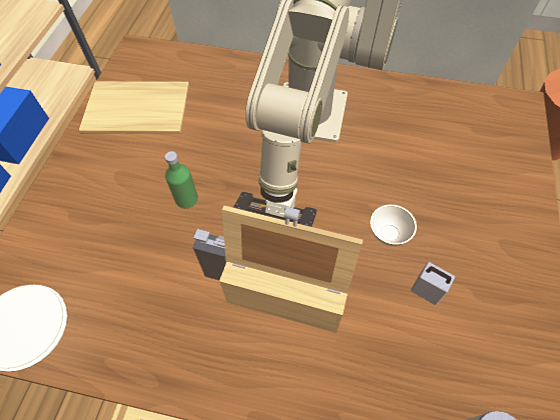

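The scoop (rim at 279,168) hangs clear between the jar (150,190) and the right wall. I'll lower it and release.

```bash
python3 - <<'E'
from h import *
np.set_printoptions(precision=4,suppress=True)
o=ori(TH,.35);y=-.068
bot.move_l(tcp(W([-.052,y,.045]),o),speed=.06)
f0=bot.observe()["contact_force"][2]
for z in np.arange(.044,.0379,-.001):
    bot.move_l(tcp(W([-.052,y,z]),o),speed=.02);f=bot.observe()["contact_force"][2]-f0;print(round(z,4),round(f,2))
    if f>2.5:break
bot.grip(.03,12);s=bot.observe();print(s["t"])
bot.move_l(tcp(W([-.062,y,.10]),o),speed=.15)
bot.move_l(tcp(W([-.12,y,.25]),o),speed=.3)
st=bot.observe();cv2.imwrite("pics/w7.png",cams.grab_frame("wrist")[:,:,::-1]);print(st["t"])
E
```

```text
0.044 0.35
0.043 -0.24
0.042 0.32
0.041 0.62
0.04 1.19
0.039 2.85
24.9083
26.15
```

View pics/w7.png

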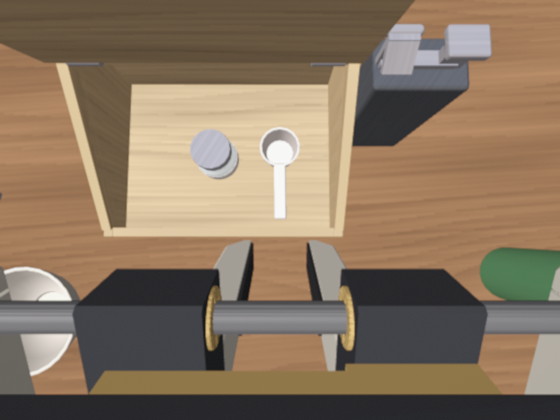

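The scoop stands upright on the floor at (279,150) with the jar untouched. The button pad is visible at about (467,42). Next is the press.

```bash
python3 - <<'E'
from h import *
np.set_printoptions(precision=4,suppress=True)
c=cam("wrist");print("button local",RC.T@(ray(c,468,41,.201)-C0))
o=ori(TH+np.pi/2,.26)
s=bot.observe();bot.grip(.0,20)
bot.move_l(s["tool_pos"]+[-.02,-.10,.12],speed=.35)
b=W([.034,-.200,.201]);up=lambda z:tcp(np.r_[b[:2],z],o,.022)
bot.move_to(up(.30),o)
bot.move_l(up(.225),speed=.1)
st=bot.observe();cv2.imwrite("pics/w8.png",cams.grab_frame("wrist")[:,:,::-1]);cv2.imwrite("pics/s8.png",cams.grab_frame("scene")[:,:,::-1]);print(st["t"],st["contact_force"],st["grip_width"])
E
```

```text
button local [ 0.0319 -0.1989  0.201 ]
29.7583 [ 0.182  -0.8159  0.3308] 0.0004687539353761979
```

View pics/w8.png

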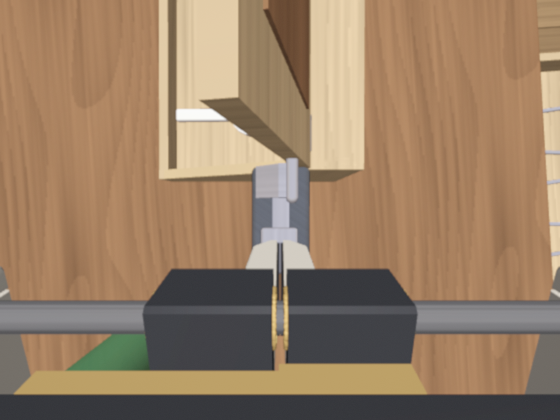

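View pics/s8.png

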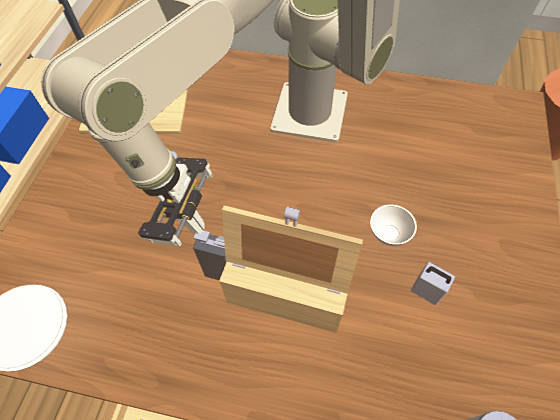

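The fingertips sit centred over the button pad (column 280), clear of the pin and flap. I'll press straight down and watch the flap.

```bash
python3 - <<'E'
from h import *
np.set_printoptions(precision=3,suppress=True)
o=ori(TH+np.pi/2,.26);b=W([.034,-.200,.201]);up=lambda z:tcp(np.r_[b[:2],z],o,.022)
f0=bot.observe()["contact_force"]
bot.move_l(up(.205),speed=.06)
for z in(.200,.195,.190):
    bot.move_l(up(z),speed=.05);s=bot.observe();print(z,round(s["t"],2),s["contact_force"]-f0)
im=[]
for i in range(3):
    bot.wait(.45);f=cams.grab_frame("scene")[170:340,180:380,::-1];im.append(f);print(bot.observe()["t"],(bot.observe()["contact_force"]-f0)[2])
cv2.imwrite("pics/s9.png",np.hstack(im))
E
```

```text
0.2 30.59 [-0.297 -0.51  -0.013]
0.195 30.84 [ 0.213 -0.172  3.019]
0.19 31.09 [ 1.293 -0.024  6.354]
31.5917 5.119720949430521
32.0917 5.098024909461263
32.5917 5.114380958573834
```

View pics/s9.png

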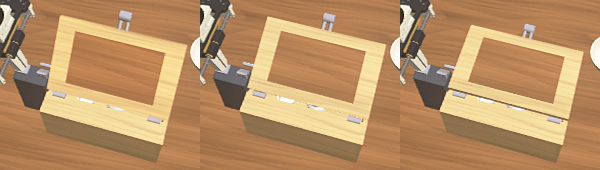

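```bash
python3 - <<'E'
from h import *
c=cam("scene")
for a in(1.88,1.5,1.2,1.0,.8,.5,.3,.1,0):print(a,proj(c,grip_pos(a)))
E
```

```text
1.88 (np.float64(292.65175989100726), np.float64(212.82975967052877))
1.5 (np.float64(302.10800249849126), np.float64(190.90948943229498))
1.2 (np.float64(307.02118857868726), np.float64(184.65118532718114))
1.0 (np.float64(308.96706611609113), np.float64(185.40211647613998))
0.8 (np.float64(309.9018864497852), np.float64(189.53246495384874))
0.5 (np.float64(309.5950757143682), np.float64(200.91387214672963))
0.3 (np.float64(308.39424064942034), np.float64(211.22840605305728))
0.1 (np.float64(306.51044042899747), np.float64(223.2018484036353))
0 (np.float64(305.34111146136627), np.float64(229.6871568308873))
```

The flap is at about 0.55 rad (grip at scene 308,198) and sinking, so I'll let the button go and move to the closing pose.

```bash
cat >> h.py <<'E'
def surf(a,d=.168,y=0.,off=.007):
    D=np.pi/6*7-a
    return W([.055+d*np.cos(D)+off*np.sin(D),y,.14+d*np.sin(D)-off*np.cos(D)])
E
python3 - <<'E'
from h import *
np.set_printoptions(precision=3,suppress=True)
o=ori(TH+np.pi/2,.26);b=W([.034,-.200,.201]);up=lambda z:tcp(np.r_[b[:2],z],o,.022)
bot.move_l(up(.30),speed=.2)
o2=ori(TH,.35);p=tcp(surf(.6)+[-.02,0,.10],o2,.022)
bot.move_l(bot.observe()["tool_pos"]+[-.15,0,.06],speed=.35)
bot.move_to(p,o2)
s=bot.observe();f=cams.grab_frame("scene");cv2.imwrite("pics/s10.png",f[:,:,::-1]);print(s["t"])
for a in(.5,.2,0,-.02):print(kinematics.solve_ik(tcp(surf(a),o2,.022),o2))
E
```

```text
35.7917
[ 0.076 -0.566  2.266 -0.055  1.096  1.731]
[ 0.074 -0.483  2.305 -0.058  0.974  1.736]
[ 0.069 -0.387  2.299 -0.06   0.883  1.737]
[ 0.068 -0.376  2.297 -0.06   0.875  1.737]
```

View pics/s10.png

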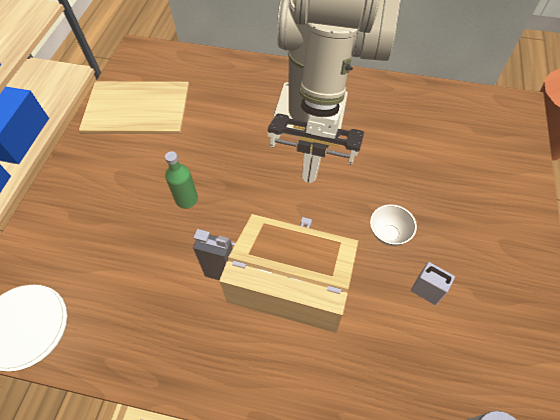

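The flap is ajar at about 0.1 rad (grip at 306,223), and the button has sprung back up. I'll push it shut slowly with force checks.

```bash
python3 - <<'E'
from h import *
np.set_printoptions(precision=2,suppress=True)
o=ori(TH,.35);f0=bot.observe()["contact_force"]
bot.move_l(tcp(surf(.30),o,.022),speed=.15)
bot.move_l(tcp(surf(.18),o,.022),speed=.08)
for a in np.arange(.16,-.05,-.015):
    bot.move_l(tcp(surf(a),o,.022),speed=.03);bot.wait(.05);s=bot.observe();f=s["contact_force"]-f0;print(round(a,3),round(s["t"],2),f)
    if f[2]>9: break
bot.wait(.3)
cv2.imwrite("pics/s11.png",cams.grab_frame("scene")[:,:,::-1])
E
```

```text
0.16 37.71 [0.23 0.46 1.12]
0.145 38.01 [0.45 0.72 0.91]
0.13 38.31 [ 0.18 -0.3   0.65]
0.115 38.61 [-0.2   0.29  0.3 ]
0.1 38.91 [ 0.08  0.27 -0.14]
0.085 39.21 [-0.07  0.17 -0.94]
0.07 39.51 [-0.08  0.72 -0.01]
0.055 39.81 [-0.53  0.63  0.39]
0.04 40.11 [ 0.08 -0.44  1.15]
0.025 40.41 [0.83 0.78 0.81]
0.01 40.71 [ 0.34 -0.44  0.84]
-0.005 41.01 [-12.33  -0.18  15.54]
```

View pics/s11.png

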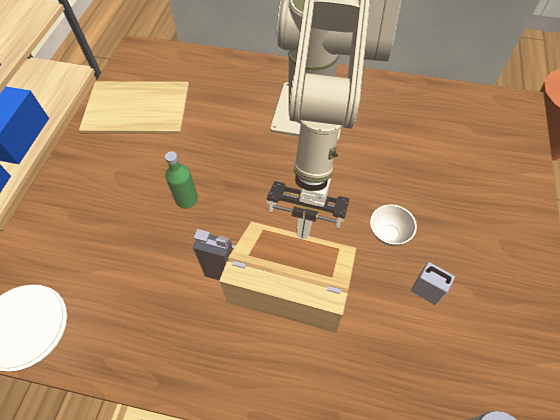

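Firm stop at a≈0, about 20 N. I'll back off and compare with the starting picture.

```bash
python3 - <<'E'
from h import *
s=bot.observe();M=R.from_rotvec(s["ee_rot"]).as_matrix()
bot.move_l(s["tool_pos"]-.06*M[:,2],speed=.08)
s=bot.observe();bot.move_l(s["tool_pos"]+[-.06,-.08,.15],speed=.3);bot.wait(.5)
t=cams.grab_frame("scene")[:,:,::-1];p=cams.grab_frame("top")[:,:,::-1]
t0=cv2.imread("pics/scene0.png");p0=cv2.imread("pics/top0.png")
cv2.imwrite("pics/cmp.png",np.vstack([cv2.resize(np.hstack([a[205:335,185:365] for a in(t0,t)]),None,fx=2.2,fy=2.2),cv2.resize(np.hstack([a[110:240,190:370] for a in(p0,p)]),None,fx=2.2,fy=2.2)]))
for n,A,B,off,k in(("flap",t0,t,(220,200),(340,300)),("bottle",t0,t,(160,145),(202,212)),("bowl",t0,t,(365,200),(422,250)),("grater",t0,t,(405,255),(460,308))):
    d=cv2.absdiff(A,np.ascontiguousarray(B))[off[1]:k[1],off[0]:k[0]].max(2);print(n,d.max(),(d>30).sum())
print(bot.observe()["t"],bot.observe()["contact_force"])
E
```

```text
flap 66 5
bottle 6 0
bowl 6 0
grater 6 0
43.6167 [ 0.03501476 -0.1058879  -0.77785381]
```

View pics/cmp.png

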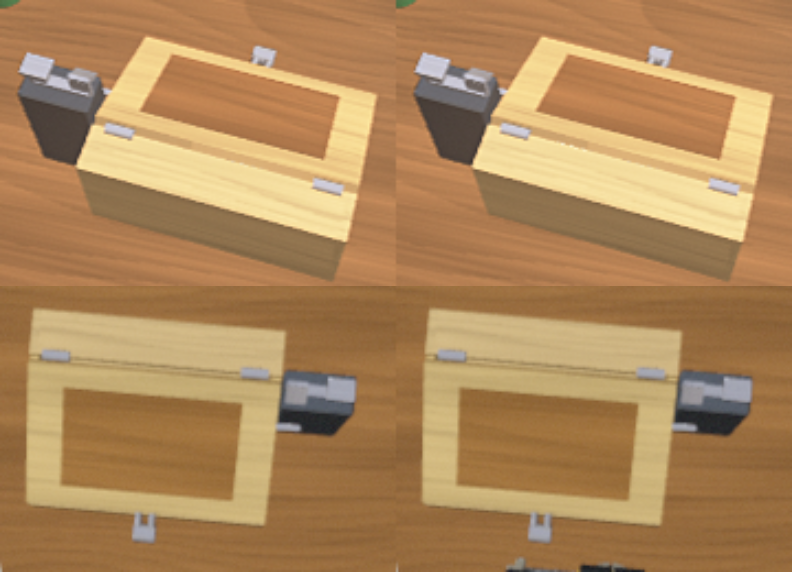

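```bash
python3 -c "
from plant import bot,job
job.close_job();print('closed')"
```

```text
the job is handed in; nothing more can be done
closed
```

The scoop is put away upright in the cupboard, the flap is shut, and I handed the job in at about 44 s of the 72 s allowed.

**What I did**
- **Opening:** I raised the flap by its grip to 1.95 rad. It stayed up by itself once I let go.
- **Placing the scoop:** I set it on the cupboard floor to the right of the jar. The wrist picture showed it upright and the jar untouched.
- **Lowering the flap:** I held the button down with about 5 N until the flap was at roughly 0.55 rad, then let go. The flap settled ajar at about 0.1 rad.
- **Closing:** I pushed it shut at 0.03 m/s with force checks. The last step ended against the closed stop at about 20 N, more than the 2 N needed.

**Last checks, with the arm clear of everything**
- In the scene picture the flap area differs from the starting picture by only 5 pixels, in small slivers that look to be along the hinge seam. I took this as fully shut.
- The bottle, bowl and grater show no change from the starting picture.
- I could not see the scoop and jar after closing. The last view of them was just after placing, before I released the flap.
- No check failed. My two early camera estimates of the cupboard differed by about 3 mm, so I used their average.

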